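Hang a bottle bracket on a slotted panel and load the solvent bottle

ROBOT

A 7-joint arm with a two-finger parallel gripper is mounted at the origin on the work surface. World frame = base frame: x ahead of the robot, y to its left, z up, the work surface at z = 0. Lengths are in m, angles in rad, forces in N, time in s.
With the tool pointing down it reaches from about 0.4 to 0.925 m from the base axis. Payload 5.6 kg.
Tool frame: the origin (TCP) lies on the front face of the gripper's body, between the roots of the fingers; the fingertips stand 73 mm ahead of it and the grasp point (between the pads) lies tcp_to_grasp ahead of it (tcp_to_grasp is the distance from the TCP to the grasp point, in m); z points along the fingers, y is the direction in which the jaws open and shut (so a half turn about z gives the same grasp; the last joint's range is limited). The gripper opens to 85 mm and grips with 20 to 120 N. Pads are 22 mm wide; open, the fingers measure 114 mm over their backs; the gripper's body (76 mm by 85 mm) begins 54 mm behind the grasp point. The pads swing forward as they close: fully open they stand 13 mm farther back than shut.
Start: joints at [-1.211, 0.468, -0.012, 1.603, 0.006, 1.071, -0.056], TCP at [0.255, 0.598, 0.304] pointing down, gripper open.
Joint ranges: [-2.53, 2.53], [-0.31, 2.02], [-1.57, 1.55], [0.28, 2.44], [-1.29, 4.43], [0.15, 1.84], [-2.92, 2.92]. Speed limits (rad/s): [2.57, 2.57, 3.14, 3.14, 3.14, 3.14, 3.14].

INTERFACE

Orientations are given as a unit quaternion [w, x, y, z].
In Python, from bench import * gives the robot as it stands.
- The arm moves only by the tool play_rows, never from a script. Its argument "motion" is a list of rows, each a list of 7 numbers: the turn, a rotation vector about the tool's x, y, z in units of 5 degrees (1.0 is 5 degrees), then the shift along the tool's x, y, z in units of 25 mm (1.0 is 25 mm), then the opening, from 0 (shut) to 1 (fully open). A call has 1 to 20 rows; each row is the pose to reach, as a shift and turn from the pose commanded when the call began, along the tool's axes at that moment; what a row does not reach only later rows make up. A row lasts 1/12 s, in which the tool goes at most 41.7 mm and 7.16 degrees, less where a joint would pass 70% of its speed; a pose out of reach is approached as far as the arm can. A call with a gripper value outside its range is refused whole. The fingers move at their own pace and stop on an object; "squeeze" is the grip in N (left out, the last holds). Time passes only in rows, so rows that repeat a pose let the fingers close. It gives the time, the measured TCP pose, the force and the opening at its end, in the units of the state.
- read_state(): the state, without advancing time (a new reading comes with each control period).
- grab_frame(name): name is "scene" or "top" or "wrist"; returns a dict with "color" (384x512x3 uint8, red, green, blue), "camera_matrix" (3x3 intrinsics, pixels), "extrinsics" (4x4, takes a point from camera to world coordinates). Camera axes: x right, y up, looking along -z (the intrinsics and any distortion apply to the point x, -y, -z); pixel columns grow to the right and rows downward; lengths in m; the calibration is good to about 2 mm. A picture is of the moment at which its call begins. There is no depth.
- hand_in(): hands the job in, once; it reports no verdict.
The state is a dict: "time_s": time; "joint_positions": joint angles; "qvel": joint speeds; "tau": joint torques, N m; "ee_pos": TCP position; "ee_rot": TCP orientation; "ft_force": force on the tool from outside, world axes, zero at the start; "ft_torque": the same for the moment, N m; "opening": opening from 0.0 (shut) to 1.0 (fully open).
Only numpy, scipy, OpenCV 4.12 (cv2) and the standard library are available. Lean on these libraries where they do the work, as an engineer would, in place of code of your own. Each camera call takes 0.05 s, during which the arm holds its last target. There are 200 camera calls.

TASK

Hang the green bottle bracket on the white slotted panel beneath the little shelf: push its two hooks into the upper two slots of the column marked with the blue tag, then press it down until the hooks have fully dropped home, and let go. Then stand the amber bottle upright in the bracket's tray and let go of it. Leave the clear bottle, the beaker and the carton where they stand.

Things in the scene. Friction and masses are not known exactly. Their poses are not given: they have to be found in the camera images.
- bracket: loose green-painted steel bottle bracket, about 0.28 kg, standing on the bench upright as it will hang; x points out of its hook side, z up. Origin: hook-side plane of the back plate, mid width, at its foot. Back plate 30 wide (y), 92 high, 3 thick; behind it a rib for gripping, 10 thick (y), x -59 to -3, up to z 62; then a 22 high rib to a square tray, x -138 to -72. Two bare-steel hooks
- hook_top (a point): the upper hook: inner face of its lip, level with its neck's underside (bracket x 6, z 70). Each hook is 6 wide (y): a neck 10 high, then a lip 5 thick (x 6 to 11) reaching from 12 below the neck's underside to the neck's top (bracket z 58 to 80). The lower hook is the same, 50 lower
- rib_grip (a point): good gripping point on the bracket's rib: bracket x -34, y 0, z 48; the rib is 10 thick along the bracket's y. Axes as the bracket's
- tray_floor (a point): middle of the inner floor of the bracket's open tray (bracket x -105, z 3). Tray inside 60 x 60, outside 66 x 66, rim 22 above this floor, walls 3. Axes as the bracket's
- panel: fixed white slotted panel, 220 wide, 255 high, sheet 4 thick, hollow 52 deep behind. Origin on its face, mid width, at bench level; x points horizontally into the slots, y along its width, z up. Two columns of slots at y -55 and +55, in each three slots 12 wide, 30 high, lower edges at z 70, 120, 170
- shelf_edge (a point): lower front edge of the white shelf (260 wide, underside z 255, top z 277) on the panel, mid width. It overhangs the panel's face by 32, so a tool holding the rib at the panel must lean back from it, 35 to 45 degrees from vertical. Small bottles at the shelf's rear reach z 380
- blue_tag: blue tag marking the column to use: a block 30 x 26 x 12 on the shelf's front edge above that column (top z 289), a stripe on the face above the slots and small marks beside the upper two slots. Fixed to the panel; it may be over either column. Origin on the panel's face at the column's middle line, bench level; axes as the panel's
- blue_tag_seat (a point): where the bracket's origin must be when it is hung: on the panel's face at the marked column, 100 above the bench. x points into the slots, z up; the hung bracket has the same axes. Its necks then rest on the slots' lower edges, lips behind the sheet. The lips pass in and out when it is 16 above this (4 to spare up and down, 3 each side); it drops by its weight or a light push
- amber_bottle: amber glass bottle with a blue cap and paper label, loose, diameter 48, height 95, straight-sided from z 5 to 58, 0.19 kg nominal (varies). Origin at the middle of its underside, z up. It changes places with the clear bottle
- clear_bottle: clear glass bottle with an orange cap, same size as the amber one; leave alone. Origin at the middle of its underside
- beaker: glass beaker, diameter 64, height 85; leave alone. Origin at the middle of its underside
- carton: cardboard box 70 x 50 x 40; leave alone. Origin at the middle of its underside
Mind the look-alikes: they are no part of the job. Leave any red or yellow look-alike of the amber_bottle alone.

How it is judged:
By the outcome, as a careful person would: the job done as asked, in the order asked, and still so for the second after the job is handed in, with the robot touching nothing.
It also fails if it takes over 67 s, if anything falls off the work surface, if the arm or the gripper's body presses on something with over 40 N, if the wrist force passes 120 N, or if a joint passes its speed limit or range.

## Working session

There is one attempt and no reset: what is moved stays moved. The work goes in short steps, Python scripts to look and compute and a tool call to move; the robot and the scene stay as the last step left them, time stands still between calls to the robot, and variables do not carry over. Pictures are saved under pics/ and viewed, about 8 in all and at most 12, crops included, and the job is handed in when it is done.

Besides the shell and the picture viewer there is one more tool, called as name([rows], argument=value, ...), one row to a line, values as JSON. play_rows: Moves the arm, as the interface text tells. Its arguments: {"type":"object","properties":{"motion":{"type":"array","items":{"type":"array","items":{"type":"number"}}},"squeeze":{"type":"number"}},"required":["motion"]}

```bash
mkdir -p pics; ls; python3 - <<'E'
from bench import *
import cv2,numpy as np
s=read_state();print(s['ee_pos'],s['ee_rot'],s['opening'],s['time_s'])
for n in("scene","top"):
    f=grab_frame(n);print(n,f['camera_matrix'],f['extrinsics'])
    cv2.imwrite(f'pics/{n}0.png',f['color'][:,:,::-1])
a=[cv2.imread(f'pics/{n}0.png') for n in("scene","top")]
E
```

```text
pics
[0.25465616 0.5975708  0.3029413 ] [-1.30688198e-04  2.00061103e-01  9.79783022e-01 -8.76292249e-04] 0.9958789707231275 0.0
scene [[366.54747899   0.         254.23458071]
 [  0.         366.54747899 193.52255764]
 [  0.           0.           1.        ]] [[ 0.2176694  -0.62336194  0.75102591  1.22091694]
 [ 0.97581136  0.12298358 -0.18074076 -0.09170421]
 [ 0.02030306  0.77220135  0.63505343  0.66748715]
 [ 0.          0.          0.          1.        ]]
top [[479.65190484   0.         258.75762483]
 [  0.         479.65190484 193.35230232]
 [  0.           0.           1.        ]] [[ 0.0189946   0.98050304 -0.19558374  0.34959257]
 [-0.99980322  0.01974675  0.00189629  0.07912707]
 [ 0.00572146  0.19550923  0.98068517  1.44390635]
 [ 0.          0.          0.          1.        ]]
```

View pics/scene0.png

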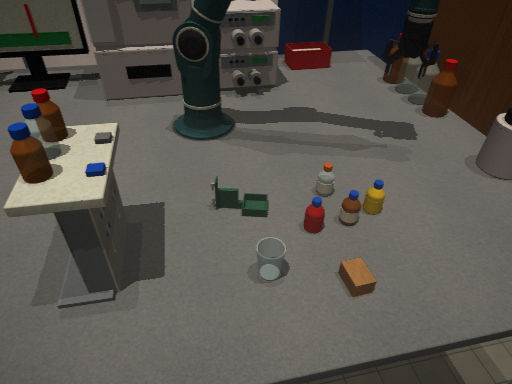

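View pics/top0.png

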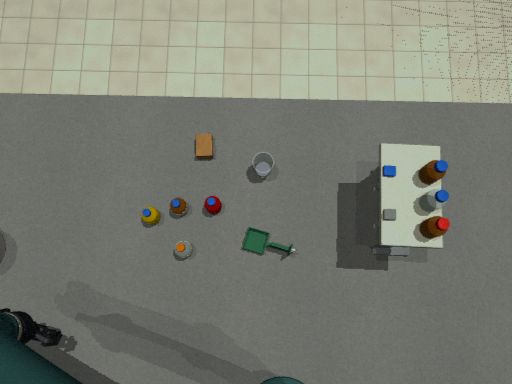

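The top view (x up, y to the left) shows these bottles:
- amber with blue cap at (178,206)
- red look-alike at (212,204)
- yellow look-alike at (150,215)
- clear with orange cap at (183,249)

The bracket's tray is at (256,241) and its hooks are near (293,250). The blue tag is at (389,171), with a grey decoy tag at (389,214).

```bash
cat > h.py <<'E'
from bench import *
import cv2,numpy as np
from scipy.spatial.transform import Rotation as Ro
def ray(f,uv):
    K=f['camera_matrix'];T=f['extrinsics']
    d=np.linalg.inv(K)@[uv[0],uv[1],1];return T[:3,3],T[:3,:3]@(d*[1,-1,-1])
def onz(f,uv,z):
    o,d=ray(f,uv);return o+d*(z-o[2])/d[2]
def proj(f,p):
    T=f['extrinsics'];c=T[:3,:3].T@(np.array(p)-T[:3,3]);q=f['camera_matrix']@(c*[1,-1,-1]);return q[:2]/q[2]
def tri(f1,u1,f2,u2):
    o1,d1=ray(f1,u1);o2,d2=ray(f2,u2)
    s=np.linalg.lstsq(np.c_[d1,-d2],o2-o1,rcond=None)[0];a,b=o1+d1*s[0],o2+d2*s[1];return (a+b)/2,np.linalg.norm(a-b)
def hsv(f,lo,hi): return cv2.inRange(cv2.cvtColor(f['color'],cv2.COLOR_RGB2HSV),np.array(lo),np.array(hi))
def blobs(m,amin=8):
    n,l,s,c=cv2.connectedComponentsWithStats(m)
    return [(c[i],s[i]) for i in range(1,n) if s[i][4]>=amin]
def Rcur(s): return Ro.from_quat(np.roll(s['ee_rot'],-1))
def delta(s,R,p):
    C=Rcur(s);return np.round(np.rad2deg((C.inv()*Ro.from_matrix(R)).as_rotvec())/5,2),np.round(C.inv().apply(np.array(p)-s['ee_pos'])/.025,2)
def Rtool(bx,deg):  # tool leaning back: z = down + toward bx, y = bracket y
    bx=np.array([bx[0],bx[1],0])/np.hypot(bx[0],bx[1]);t=np.deg2rad(deg);by=np.cross([0,0,1],bx)
    z=np.sin(t)*bx-np.cos(t)*np.array([0,0,1]);return np.c_[np.cross(by,z),by,z]
E
python3 - <<'E'
from h import *
try: print('t2g',tcp_to_grasp)
except Exception as e: print(e)
t=grab_frame('top');s=grab_frame('scene')
for n,f in(('top',t),('scene',s)):
    print(n,'blue',[(c.round(1),st[:5]) for c,st in blobs(hsv(f,(105,140,90),(125,255,255)))])
    print(n,'green',[(c.round(1),st[:5]) for c,st in blobs(hsv(f,(65,70,20),(85,255,255)),40)])
for c,st in blobs(hsv(t,(105,140,90),(125,255,255))): print(c.round(1),'z.095',onz(t,c,.095).round(4),'z.289',onz(t,c,.289).round(4))
m=hsv(t,(0,0,190),(179,45,255));m[:135]=0;m[:,:370]=0
k=max(cv2.findContours(m,0,1)[0],key=cv2.contourArea);r=cv2.minAreaRect(k);b=cv2.boxPoints(r)
print('shelf',r);[print(p,onz(t,p,.277).round(4)) for p in b]
o=cv2.resize(t['color'][130:270,130:310],None,fx=4.4,fy=4.2,interpolation=cv2.INTER_CUBIC)
cv2.imwrite('pics/crop1.png',o[:,:,::-1])
E
```

```text
t2g 0.0539
top blue [(array([441.6, 165.2]), array([436, 160,  12,  11, 102], dtype=int32)), (array([389.4, 170.5]), array([384, 166,  12,  10, 116], dtype=int32)), (array([442.4, 195. ]), array([437, 190,  12,  11, 107], dtype=int32)), (array([210.8, 201.1]), array([207, 198,   8,   7,  44], dtype=int32)), (array([175.6, 202.8]), array([172, 200,   8,   7,  47], dtype=int32)), (array([146.1, 212. ]), array([143, 209,   8,   7,  46], dtype=int32))]
top green [(array([260.2, 241.4]), array([242, 227,  51,  27, 625], dtype=int32))]
scene blue [(array([ 28.7, 106.7]), array([ 21, 104,  17,   7,  88], dtype=int32)), (array([ 16.6, 126.4]), array([  8, 123,  19,   8, 113], dtype=int32)), (array([ 94.7, 167.1]), array([ 86, 163,  18,   9, 139], dtype=int32)), (array([378.8, 182. ]), array([375, 180,   8,   5,  33], dtype=int32)), (array([354. , 192.7]), array([350, 190,   9,   6,  41], dtype=int32)), (array([316.9, 199.5]), array([313, 197,   9,   6,  41], dtype=int32))]
scene green [(array([33.8, 39.1]), array([  0,  32,  71,  15, 825], dtype=int32)), (array([214.8,  77.3]), array([210,  
[... 430 characters left out ...]
6  0.095 ] z.289 [ 0.6606 -0.377   0.289 ]
[389.4 170.5] z.095 [ 0.6938 -0.301   0.095 ] z.289 [ 0.6443 -0.2463  0.289 ]
[442.4 195. ] z.095 [ 0.6243 -0.4509  0.095 ] z.289 [ 0.5848 -0.3746  0.289 ]
[210.8 201.1] z.095 [0.5932 0.2131 0.095 ] z.289 [0.5582 0.1938 0.289 ]
[175.6 202.8] z.095 [0.5863 0.3133 0.095 ] z.289 [0.5522 0.2796 0.289 ]
[146.1 212. ] z.095 [0.5581 0.3956 0.095 ] z.289 [0.5281 0.3501 0.289 ]
shelf ((411.4999694824219, 194.49996948242188), (58.99999237060547, 100.99998474121094), 0.0)
[381.99997 244.99997] [ 0.4603 -0.2253  0.277 ]
[381.99997 143.99997] [ 0.7162 -0.2333  0.277 ]
[440.99997 143.99997] [ 0.7194 -0.3832  0.277 ]
[440.99997 244.99997] [ 0.4631 -0.369   0.277 ]
```

View pics/crop1.png

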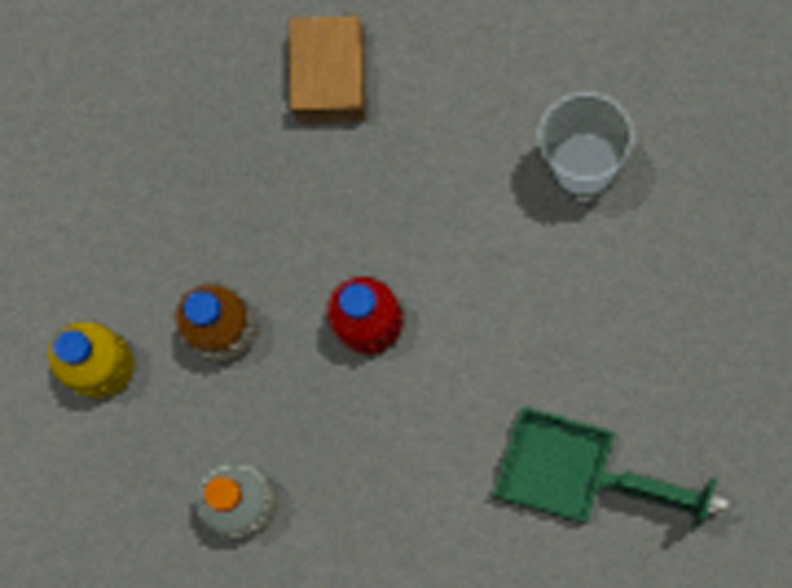

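The crop confirms the amber bottle at crop (212,317): brown glass, paper label, blue cap. Red (365,315) and yellow (92,360) are the look-alikes. Next I measure the bracket and the panel.

```bash
python3 - <<'E'
from h import *
t=grab_frame('top');s=grab_frame('scene')
# tray
g=hsv(t,(60,60,20),(90,255,255));g[:,:200]=0;g[:,310:]=0
er=cv2.morphologyEx(g,cv2.MORPH_OPEN,np.ones((9,9),np.uint8))
k=max(cv2.findContours(er,0,1)[0],key=cv2.contourArea)
C=np.array([(527,409),(612,434),(588,520),(497,495)])/[4.4,4.2]+130
W=np.array([onz(t,c,.025) for c in C]);print('corners',W.round(4),np.linalg.norm(W-np.roll(W,-1,0),axis=1).round(4),W.mean(0).round(4))
for a,b in((0,1),(3,2)): d=W[b]-W[a];print('yaw x',np.rad2deg(np.arctan2(d[1],d[0])))
for a,b in((1,2),(0,3)): d=W[b]-W[a];print('yaw y-90',np.rad2deg(np.arctan2(d[1],d[0]))+90)
# rib top + plate
for q,z in(((640,485),.062),((690,497),.062),((712,484),.092),((700,512),.092)): print(q,onz(t,np.array(q)/[4.4,4.2]+130,z).round(4))
# shelf front edge subpixel
gr=t['color'].astype(float).mean(2);P=[]
for v in list(range(150,163))+list(range(180,206))+list(range(222,240)):
    r=gr[v,372:392];h=(r[:4].mean()+r[-5:].mean())/2;i=np.argmax(r>h);P.append((372+i-1+(h-r[i-1])/(r[i]-r[i-1]),v))
P=np.array(P)-[.0,0]
cf=np.polyfit(P[:,1],P[:,0],1);res=P[:,0]-np.polyval(cf,P[:,1]);ok=abs(res)<.7;cf=np.polyfit(P[ok,1],P[ok,0],1);print('edge',cf,ok.sum(),len(P))
for z in(.277,.255):
    a,b=[onz(t,(np.polyval(cf,v),v),z) for v in(145,244)];d=b-a;print(z,a.round(4),b.round(4),'into-x yaw',np.rad2deg(np.arctan2(d[1],d[0])))
print('tag tri',tri(t,(389.4,170.5),s,(94.7,167.1)))
print('cap tri',tri(t,(175.6,202.8),s,(354,192.7)))
o=cv2.resize(s['color'][120:310,0:130],None,fx=4,fy=3.1,interpolation=cv2.INTER_CUBIC);cv2.imwrite('pics/crop2.png',o[:,:,::-1])
E
```

```text
corners [[0.5289 0.1011 0.025 ]
 [0.5122 0.0434 0.025 ]
 [0.4515 0.0586 0.025 ]
 [0.4678 0.1199 0.025 ]] [0.0601 0.0626 0.0634 0.0639] [0.4901 0.0808 0.025 ]
yaw x -106.07007838497452
yaw x -104.87266861525391
yaw y-90 255.99017674680653
yaw y-90 252.95976617058537
(640, 485) [0.4733 0.0255 0.062 ]
(690, 497) [ 0.4658 -0.0072  0.062 ]
(712, 484) [ 0.4722 -0.0193  0.092 ]
(700, 512) [ 0.4534 -0.0118  0.092 ]
edge [-1.00346939e-03  3.80861424e+02] 57 57
0.277 [ 0.7135 -0.2299  0.277 ] [ 0.4627 -0.222   0.277 ] into-x yaw 178.18316663658067
0.255 [ 0.7204 -0.2357  0.255 ] [ 0.4648 -0.2276  0.255 ] into-x yaw 178.18316663658067
tag tri (array([ 0.64455122, -0.24527362,  0.28720921]), np.float64(0.0029522468634135893))
cap tri (array([0.5871994 , 0.31487725, 0.09372654]), np.float64(0.0030053772467750635))
```

View pics/crop2.png

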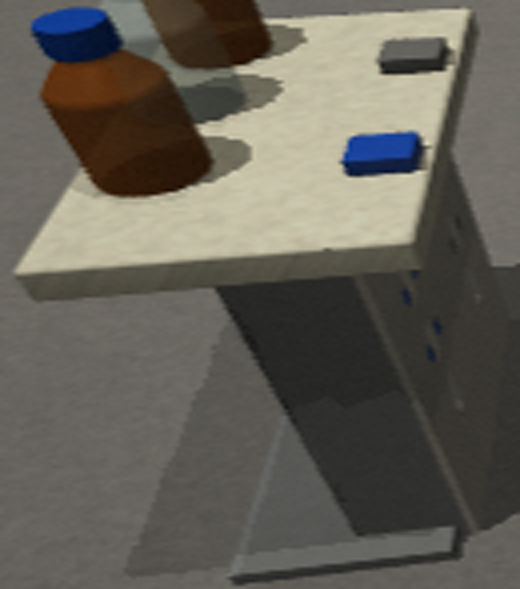

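The panel is well fixed: the tag triangulates to z=0.287 and 55 mm off shelf mid-width. Crop 2 shows the blue block and the small blue marks at crop (407,296)–(431,353) on the same column, with the grey tag over the other one. Bracket yaw is about -105.5°, and it has to hang at -91.8°. Now the pregrasp.

```bash
cat >> h.py <<'E'
def dirv(d): return np.array([np.cos(np.deg2rad(d)),np.sin(np.deg2rad(d)),0])
def goal(grip,yaw,tilt,back=0):
    R=Rtool(dirv(yaw),tilt);return R,np.array(grip)-(0.0539+back)*R[:,2]
E
python3 - <<'E'
from h import *
s=read_state();R,p=goal([.471,.0126,.048],-105.5,40,.12);print(p,R.round(2),delta(s,R,p))
E
```

```text
[0.50087211 0.12031535 0.18121513] [[ 0.2   0.96 -0.17]
 [ 0.74 -0.27 -0.62]
 [-0.64  0.   -0.77]] (array([ 5.73, -6.55, 15.76]), array([-16.54, -13.71,   4.9 ]))
```

play_rows([
  [5.73,-6.55,15.76,-16.54,-13.71,4.9,1],
  [5.73,-6.55,15.76,-16.54,-13.71,4.9,1],
  [5.73,-6.55,15.76,-16.54,-13.71,4.9,1],
  [5.73,-6.55,15.76,-16.54,-13.71,4.9,1],
  [5.73,-6.55,15.76,-16.54,-13.71,4.9,1],
  [5.73,-6.55,15.76,-16.54,-13.71,4.9,1],
  [5.73,-6.55,15.76,-16.54,-13.71,4.9,1],
  [5.73,-6.55,15.76,-16.54,-13.71,4.9,1],
  [5.73,-6.55,15.76,-16.54,-13.71,4.9,1],
  [5.73,-6.55,15.76,-16.54,-13.71,4.9,1],
  [5.73,-6.55,15.76,-16.54,-13.71,4.9,1],
  [5.73,-6.55,15.76,-16.54,-13.71,4.9,1],
  [5.73,-6.55,15.76,-16.54,-13.71,4.9,1],
  [5.73,-6.55,15.76,-16.54,-13.71,4.9,1],
  [5.73,-6.55,15.76,-16.54,-13.71,4.9,1],
  [5.73,-6.55,15.76,-16.54,-13.71,4.9,1],
  [5.73,-6.55,15.76,-16.54,-13.71,4.9,1],
  [5.73,-6.55,15.76,-16.54,-13.71,4.9,1],
])

```text
time_s: 1.8
ee_pos: [0.5005, 0.1225, 0.1815]
ee_rot: [0.207, 0.747, 0.57, -0.271]
ft_force: [-0.0, 1.0, 0.1]
opening: 0.998
```

```bash
python3 - <<'E'
from h import *
s=read_state();R,p=goal([.471,.0126,.048],-105.5,40,.12);print(s['time_s'],s['ee_pos'],s['joint_positions'],delta(s,R,p))
f=grab_frame('wrist');cv2.imwrite('pics/w1.png',cv2.resize(f['color'],None,fx=1.5,fy=1.5)[:,:,::-1])
o=np.array([.462,-.0202,0]);b=dirv(-105.5);c=np.cross([0,0,1],b)
for n,q in dict(plateL=(0,-.015,.092),plateR=(0,.015,.092),ribend=(-.059,0,.062),ribfront=(-.003,0,.062),t1=(-.138,-.033,.025),t2=(-.138,.033,.025),t3=(-.072,-.033,.025),t4=(-.072,.033,.025)).items():
    print(n,(proj(f,o+q[0]*b+q[1]*c+[0,0,q[2]])*1.5).round(1))
E
```

```text
1.8 [0.5005254  0.12248797 0.18153342] [-0.92946828  0.68025214  0.55472841  1.85725838  0.20862571  1.1503043
 -0.7983475 ] (array([ 0.02, -0.03,  0.03]), array([-0.05,  0.04,  0.06]))
plateL [355.4 379.4]
plateR [406.9 379.4]
ribend [381.5 283. ]
ribfront [381.2 330.3]
t1 [299.6 101.2]
t2 [464.9 101.7]
t3 [318.5 209.4]
t4 [444.7 209.7]
```

View pics/w1.png

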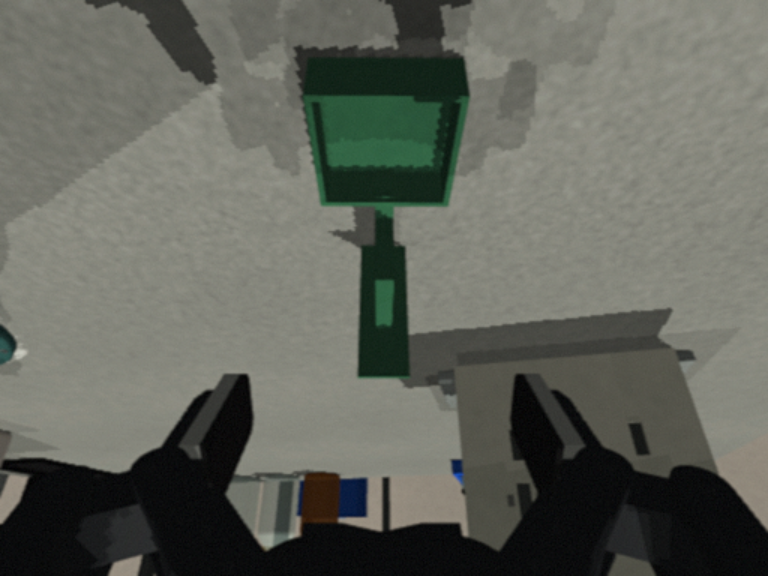

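The wrist view shows the bracket upright, with the plate top at (359–409,377) and the tray rim front at (305–467,95). That is within 5 px (about 2 mm) of my prediction. I correct for it and go in.

```bash
python3 - <<'E'
from h import *
s=read_state();R,p=goal([.4731,.0141,.048],-105.5,40,0);print(delta(s,R,p))
E
```

```text
(array([ 0.02, -0.02,  0.03]), array([0.  , 0.09, 4.81]))
```

play_rows([
  [0,0,0,0,0.09,1,1],
  [0,0,0,0,0.09,2,1],
  [0,0,0,0,0.09,3,1],
  [0,0,0,0,0.09,4,1],
  [0,0,0,0,0.09,4.5,1],
  [0,0,0,0,0.09,4.8,1],
  [0,0,0,0,0.09,4.8,0.5],
  [0,0,0,0,0.09,4.8,0],
  [0,0,0,0,0.09,4.8,0],
  [0,0,0,0,0.09,4.8,0],
  [0,0,0,0,0.09,4.8,0],
  [0,0,0,0,0.09,4.8,0],
  [0,0,0,0,0.09,4.8,0],
  [0,0,0,0,0.09,4.8,0],
  [0,0,0,0,0.09,4.8,0],
], squeeze=70)

```text
time_s: 3.1
ee_pos: [0.4826, 0.046, 0.0898]
ee_rot: [0.207, 0.748, 0.569, -0.272]
ft_force: [-1.7, 2.8, 5.6]
opening: 0.108
```

```bash
python3 - <<'E'
from h import *
s=read_state();print(s['time_s'],s['opening'],s['ft_force'],s['ft_torque'])
# seat: panel face at column
n=dirv(-91.8);seat=np.array([.6435,-.2597,.1])
for nm,off,dz in(('lift',None,0),('pre',.05,.016)):
    if off is None: R,p=Rcur(s).as_matrix(),s['ee_pos']+[0,0,.10]
    else: R,p=goal(seat+n*(-.034-off)+[0,0,.048+dz],-91.8,40)
    print(nm,p,delta(s,R,p))
E
```

```text
3.1 0.10782638355153083 [-1.71385546  2.79178067  5.55712672] [ 0.39832456  0.20088478 -0.27426313]
lift [0.48258167 0.0460244  0.18980725] (array([0., 0., 0.]), array([-2.57,  0.  , -3.07]))
pre [ 0.64722677 -0.14111229  0.2052898 ] (array([-1.75, -0.01, -2.1 ]), array([-7.15,  8.35, -0.03]))
```

play_rows([
  [0,0,0,-0.5,0,-0.6,0],
  [0,0,0,-1.2,0,-1.4,0],
  [0,0,0,-1.9,0,-2.3,0],
  [0,0,0,-2.6,0.3,-3.0,0],
  [-0.3,0,-0.3,-3.3,1,-2.7,0],
  [-0.5,0,-0.6,-3.9,2,-2.3,0],
  [-0.7,0,-0.9,-4.5,3,-1.9,0],
  [-0.9,0,-1.1,-5.0,4,-1.6,0],
  [-1.1,0,-1.4,-5.5,5,-1.2,0],
  [-1.3,0,-1.6,-6.0,6,-0.8,0],
  [-1.5,0,-1.8,-6.5,7,-0.5,0],
  [-1.65,0,-2.0,-6.9,7.8,-0.2,0],
  [-1.75,-0.01,-2.1,-7.15,8.35,-0.03,0],
  [-1.75,-0.01,-2.1,-7.15,8.35,-0.03,0],
  [-1.75,-0.01,-2.1,-7.15,8.35,-0.03,0],
  [-1.75,-0.01,-2.1,-7.15,8.35,-0.03,0],
])

```text
time_s: 4.43
ee_pos: [0.6464, -0.1405, 0.2039]
ee_rot: [0.237, 0.675, 0.654, -0.246]
ft_force: [0.0, 0.2, -3.0]
opening: 0.103
```

```bash
cat > look.py <<'E'
from h import *
import sys
s=read_state();print(s['time_s'],s['ee_pos'],s['opening'],s['ft_force'].round(1))
n=dirv(-91.8);c=np.cross([0,0,1],n);seat=np.array([.6435,-.2597,.1])
f=grab_frame('wrist');cv2.imwrite(f'pics/{sys.argv[1]}.png',cv2.resize(f['color'],None,fx=1.5,fy=1.5)[:,:,::-1])
for y in(-.006,.006):
  for z in(.07,.1,.12,.15,.17,.2): print('slot',y,z,(proj(f,seat+c*y+[0,0,z-.1])*1.5).round(0))
G=s['ee_pos']+.0539*Rcur(s).as_matrix()[:,2];print('G',G.round(4))
o=G+.034*n-[0,0,.048];print('origin est',o.round(4))
for q in((0,-.015,.092),(0,.015,.092),(-.059,0,.062)): print('br',q,(proj(f,o+q[0]*n+q[1]*c+[0,0,q[2]])*1.5).round(0))
E
python3 look.py w2
```

```text
4.4333 [ 0.64644166 -0.1404601   0.20387745] 0.10338102291271267 [ 0.   0.2 -3. ]
slot -0.006 0.07 [372. 288.]
slot -0.006 0.1 [371. 336.]
slot -0.006 0.12 [371. 371.]
slot -0.006 0.15 [370. 430.]
slot -0.006 0.17 [369. 474.]
slot -0.006 0.2 [368. 548.]
slot 0.006 0.07 [393. 288.]
slot 0.006 0.1 [393. 336.]
slot 0.006 0.12 [394. 371.]
slot 0.006 0.15 [394. 430.]
slot 0.006 0.17 [395. 474.]
slot 0.006 0.2 [396. 548.]
G [ 0.6453 -0.1751  0.1626]
origin est [ 0.6442 -0.209   0.1146]
br (0, -0.015, 0.092) [334. 569.]
br (0, 0.015, 0.092) [425. 569.]
br (-0.059, 0, 0.062) [379. 434.]
```

View pics/w2.png

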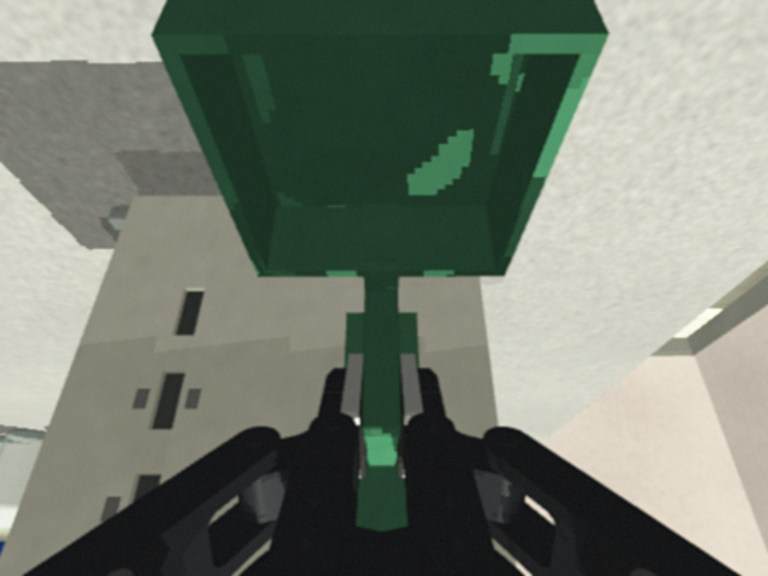

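The wrist image appears inverted: image down is world up. The decoy column's slots show at rows 290–335 and 373–430, which agrees with my predicted rows. I check lateral alignment and yaw numerically.

```bash
python3 - <<'E'
from h import *
s=read_state();f=grab_frame('wrist')
n=dirv(-91.8);c=np.cross([0,0,1],n);seat=np.array([.6435,-.2597,.1])
P=lambda y,z,d=0:(proj(f,seat+c*y+[0,0,z-.1]+n*d)*1.5).round(1)
print('other col low',P(-.116,.07),P(-.104,.07),P(-.116,.1),P(-.104,.1),'mid',P(-.116,.12),P(-.104,.12),P(-.116,.15),P(-.104,.15))
print('R edge',P(.055,.07),P(.055,.1),P(.055,.14),'L edge',P(-.165,.02),P(-.165,.1))
# camera-frame lines: bracket model in tool frame
G=s['ee_pos']+.0539*Rcur(s).as_matrix()[:,2];
Rt=Rcur(s).as_matrix();bx=np.cross([Rt[0,1],Rt[1,1],0],[0,0,1]);print('bracket yaw by tool',np.rad2deg(np.arctan2(bx[1],bx[0])),'tilt',np.rad2deg(np.arccos(-Rt[2,2])),'ytilt',Rt[2,1])
o=G+.034*n-[0,0,.048]
B=lambda x,y,z:(proj(f,o+x*n+y*c+[0,0,z])*1.5).round(1)
for q in((0,-.015,0),(0,.015,0),(-.138,-.033,.025),(-.138,.033,.025),(-.072,-.033,.025),(-.072,.033,.025)): print(q,B(*q))
g=f['color'];cr=cv2.resize(g[180:300,60:340],None,fx=2.8,fy=4)[:,:,::-1]
# slot centroids (dark pixels) in left region
gr=g.mean(2);m=((gr<70)&(g.max(2)-g.min(2)<25)).astype(np.uint8)*255;m[:,150:]=0
for ce,st in blobs(m,60): print('dark',(ce*1.5).round(1),st[:4]*1.5,st[4])
E
```

```text
other col low [181.7 288. ] [202.4 288.1] [169.2 335.5] [191.2 335.5] mid [160.  370.5] [182.9 370.6] [144.6 429.2] [169.1 429.2]
R edge [476.9 288.7] [482.7 336.2] [491.6 409.6] L edge [122.5 219.9] [ 79.4 335.3]
bracket yaw by tool -91.75269152117606 tilt 39.964558058435564 ytilt -0.0019399563408273868
(0, -0.015, 0) [345.7 318.2]
(0, 0.015, 0) [415.  318.4]
(-0.138, -0.033, 0.025) [153.1  47.9]
(-0.138, 0.033, 0.025) [605.3  48.8]
(-0.072, -0.033, 0.025) [257.6 281.6]
(-0.072, 0.033, 0.025) [502.2 282.2]
dark [210.2  91.7] [183.  54.  42. 108.] 915
dark [189.1 313. ] [177.  292.5  25.5  42. ] 307
dark [167.6 400.8] [153.  373.5  31.5  55.5] 461
dark [155.7 529.6] [ 24.  442.5 201.  133.5] 6153
```

Measured against the slots, the panel is about +1.9 mm along its y and the bracket about +0.5 mm. In the image the bracket appears 2–3 mm low or back. I aim accordingly and enter at +17 mm.

```bash
cat > st.py <<'E'
from h import *
n=dirv(-91.8);c=np.cross([0,0,1],n);seat=np.array([.6435,-.2597,.1])+c*.0014
def to(s,off,dz,lat=0): R,p=goal(seat+n*(-.034+off)+c*lat+[0,0,.048+dz],-91.8,40);return delta(s,R,p)
E
python3 - <<'E'
from st import *
s=read_state()
for a in((-.05,.017),(-.012,.017),(-.002,.017),(.002,.017)): print(a,*to(s,*a))
E
```

```text
(-0.05, 0.017) [-0.01 -0.01  0.02] [-0.09  0.08 -0.03]
(-0.012, 0.017) [-0.01 -0.01  0.02] [-1.25  0.07  0.94]
(-0.002, 0.017) [-0.01 -0.01  0.02] [-1.56  0.07  1.2 ]
(0.002, 0.017) [-0.01 -0.01  0.02] [-1.68  0.07  1.3 ]
```

play_rows([
  [0,0,0,-0.09,0.07,-0.03,0],
  [0,0,0,-0.4,0.07,0.23,0],
  [0,0,0,-0.8,0.07,0.56,0],
  [0,0,0,-1.1,0.07,0.82,0],
  [0,0,0,-1.25,0.07,0.94,0],
  [0,0,0,-1.25,0.07,0.94,0],
  [0,0,0,-1.33,0.07,1.0,0],
  [0,0,0,-1.4,0.07,1.07,0],
  [0,0,0,-1.48,0.07,1.13,0],
  [0,0,0,-1.56,0.07,1.2,0],
  [0,0,0,-1.56,0.07,1.2,0],
  [0,0,0,-1.56,0.07,1.2,0],
])

```text
time_s: 5.53
ee_pos: [0.6473, -0.1908, 0.207]
ee_rot: [0.238, 0.675, 0.654, -0.246]
ft_force: [0.0, 0.1, -2.9]
opening: 0.111
```

```bash
python3 look.py w3; python3 - <<'E'
from st import *
s=read_state()
for a in((-.002,.017),(.003,.017)): print(a,*to(s,*a))
E
```

```text
5.5333 [ 0.64732143 -0.19083242  0.20702267] 0.11126912768095222 [ 0.   0.1 -2.9]
slot -0.006 0.07 [365. 230.]
slot -0.006 0.1 [363. 283.]
slot -0.006 0.12 [363. 323.]
slot -0.006 0.15 [361. 391.]
slot -0.006 0.17 [360. 444.]
slot -0.006 0.2 [357. 535.]
slot 0.006 0.07 [389. 230.]
slot 0.006 0.1 [390. 283.]
slot 0.006 0.12 [390. 323.]
slot 0.006 0.15 [391. 391.]
slot 0.006 0.17 [392. 444.]
slot 0.006 0.2 [393. 535.]
G [ 0.6462 -0.2255  0.1657]
origin est [ 0.6451 -0.2595  0.1177]
br (0, -0.015, 0.092) [334. 569.]
br (0, 0.015, 0.092) [425. 569.]
br (-0.059, 0, 0.062) [379. 434.]
(-0.002, 0.017) [-0.01  0.    0.  ] [ 0.07 -0.01 -0.02]
(0.003, 0.017) [-0.01  0.    0.  ] [-0.09 -0.01  0.11]
```

No contact force with the lips past the face plane, so they are in the slots. I keep pushing gently until the plate touches.

play_rows([
  [0,0,0,-0.04,0,0.03,0],
  [0,0,0,-0.08,0,0.06,0],
  [0,0,0,-0.12,0,0.1,0],
  [0,0,0,-0.12,0,0.1,0],
  [0,0,0,-0.12,0,0.1,0],
])

```text
time_s: 6.0
ee_pos: [0.6478, -0.1917, 0.2066]
ee_rot: [0.237, 0.674, 0.655, -0.245]
ft_force: [-2.8, 9.4, -0.2]
opening: 0.107
```

play_rows([
  [0,0,0,0.1,0,0.1,0],
  [0,0,0,0.2,0,0.22,0],
  [0,0,0,0.3,0,0.34,0],
  [0,0,0,0.36,0,0.41,0],
  [0,0,0,0.36,0,0.41,0],
  [0,0,0,0.36,0,0.41,0],
])

```text
time_s: 6.5
ee_pos: [0.6486, -0.1916, 0.1929]
ee_rot: [0.238, 0.674, 0.655, -0.244]
ft_force: [0.6, 4.9, -4.9]
opening: 0.108
```

```bash
python3 look.py w4|grep -v slot; python3 - <<'E'
from st import *
s=read_state()
for a in((0,.0),(0,-.003)): print(a,*to(s,*a))
E
```

```text
6.5 [ 0.64861772 -0.19164054  0.1929042 ] 0.10787624803596066 [ 0.6  4.9 -4.9]
G [ 0.6477 -0.2262  0.1515]
origin est [ 0.6466 -0.2602  0.1035]
br (0, -0.015, 0.092) [334. 569.]
br (0, 0.015, 0.092) [425. 569.]
br (-0.059, 0, 0.062) [380. 434.]
(0, 0.0) [ 0.04 -0.03  0.02] [ 0.11 -0.06  0.1 ]
(0, -0.003) [ 0.04 -0.03  0.02] [ 0.18 -0.06  0.19]
```

View pics/w4.png

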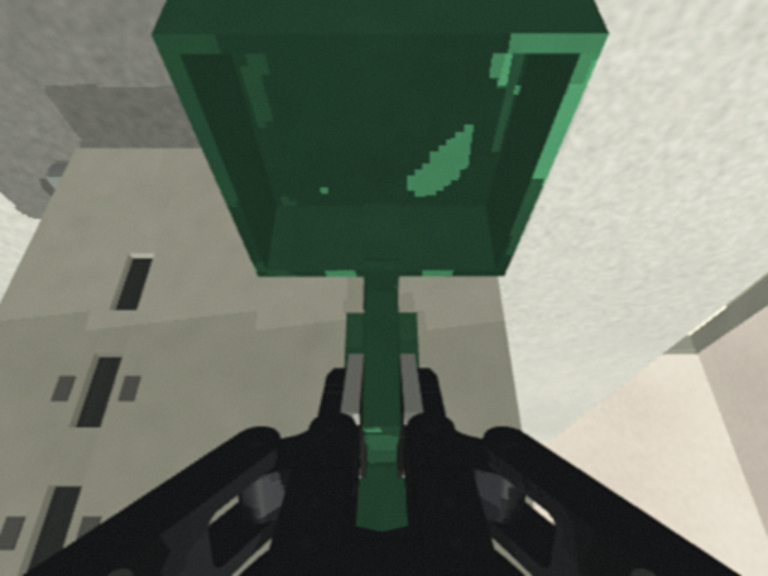

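The bracket has descended 14 mm without resistance and sits unchanged in the grip. I carry on down until the necks bear.

play_rows([
  [0,0,0,0.05,0,0.04,0],
  [0,0,0,0.1,0,0.09,0],
  [0,0,0,0.13,0,0.13,0],
  [0,0,0,0.16,0,0.17,0],
  [0,0,0,0.16,0,0.17,0],
  [0,0,0,0.16,0,0.17,0],
])

```text
time_s: 7.05
ee_pos: [0.6488, -0.1916, 0.1897]
ee_rot: [0.239, 0.674, 0.654, -0.245]
ft_force: [-4.7, 11.4, 11.5]
opening: 0.11
```

Upward contact force appears after a total descent of 16.9 mm, which means the necks are on the slot edges. Release and retreat along the tool axis.

play_rows([
  [0,0,0,0,0,0,0.4],
  [0,0,0,0,0,0,0.8],
  [0,0,0,0,0,0,1],
  [0,0,0,0,0,0,1],
  [0,0,0,0,0,0,1],
  [0,0,0,0,0,0,1],
  [0,0,0,0,0,-0.5,1],
  [0,0,0,0,0,-1.2,1],
  [0,0,0,0,0,-2.2,1],
  [0,0,0,0,0,-3.2,1],
  [0,0,0,0,0,-4.2,1],
  [0,0,0,0,0,-4.8,1],
  [0,0,0,0,0,-4.8,1],
])

```text
time_s: 8.13
ee_pos: [0.6518, -0.1136, 0.2825]
ee_rot: [0.24, 0.674, 0.655, -0.243]
ft_force: [0.6, -0.1, -0.0]
opening: 0.997
```

```bash
python3 - <<'E'
from st import *
s=read_state();f=grab_frame('wrist');sc=grab_frame('scene');t=grab_frame('top')
print(s['time_s'],s['ee_pos'],s['opening'])
a=cv2.resize(f['color'],(512,384));b=cv2.resize(sc['color'][130:300,30:200],(384,384),interpolation=cv2.INTER_CUBIC)
cv2.imwrite('pics/rel.png',np.hstack([a,b])[:,:384+416,::-1])
o=np.array([.6435,-.2597,.1])+c*.0019
for q in((0,-.015,.092),(0,.015,.092),(0,-.015,0),(0,.015,0),(-.138,-.033,.025),(-.138,.033,.025),(-.072,-.033,.025),(-.072,.033,.025)):
    print(q,proj(f,o+q[0]*n+q[1]*c+[0,0,q[2]]).round(1),'scene',proj(sc,o+q[0]*n+q[1]*c+[0,0,q[2]]).round(1),'top',proj(t,o+q[0]*n+q[1]*c+[0,0,q[2]]).round(1))
E
```

```text
8.1333 [ 0.65176743 -0.11358333  0.28253255] 0.9967242420443723
(0, -0.015, 0.092) [233.1 251.3] scene [ 99.6 203.6] top [384.5 184.4]
(0, 0.015, 0.092) [267.6 251.2] scene [ 97.5 213.9] top [384.5 173.5]
(0, -0.015, 0) [235.9 164.9] scene [110.4 236.5] top [376.1 191.3]
(0, 0.015, 0) [265.1 164.8] scene [108.8 247. ] top [376.1 181.1]
(-0.138, -0.033, 0.025) [193.6  64.2] scene [175.2 214.7] top [329.1 193.3]
(-0.138, 0.033, 0.025) [304.4  64.3] scene [176.  236.6] top [329.6 170.5]
(-0.072, -0.033, 0.025) [207.6 137.4] scene [143.8 218.2] top [352.6 194.5]
(-0.072, 0.033, 0.025) [292.1 137.3] scene [142.5 240.6] top [352.9 171.7]
```

View pics/rel.png

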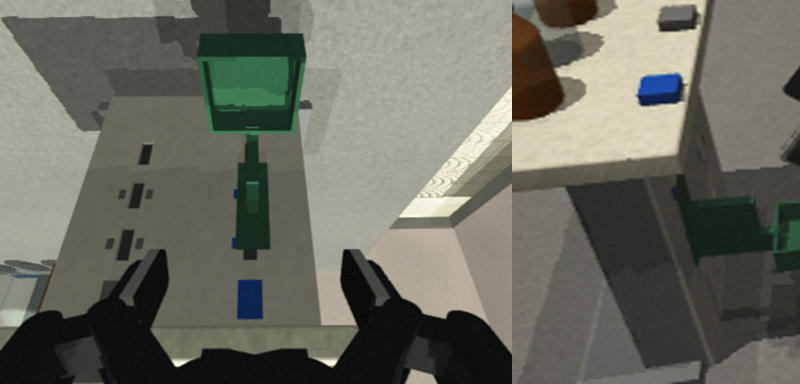

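The bracket hangs on the blue column: plate top at row 249 (251 predicted) and the slot top just visible above it at (249,254). In the scene crop it is flush against the face. Next, the amber bottle, with a 15° lean and the jaws along x.

```bash
python3 - <<'E'
from h import *
s=read_state();R,p=goal([.587,.314,.049],-91.8,15,.13);print(p,delta(s,R,p))
E
```

```text
[0.58849505 0.36157334 0.22663376] (array([-0.02,  5.01, -0.  ]), array([ 15.95,  -3.04, -10.66]))
```

play_rows([
  [0,0.3,0,1.3,-0.25,-0.87,1],
  [0,1,0,2.7,-0.5,-1.8,1],
  [0,2,0,4.1,-0.78,-2.74,1],
  [0,3,0,5.5,-1.05,-3.68,1],
  [0,4,0,6.9,-1.3,-4.6,1],
  [0,5,0,8.3,-1.6,-5.55,1],
  [0,5,0,9.7,-1.85,-6.5,1],
  [0,5,0,11.1,-2.1,-7.4,1],
  [0,5,0,12.5,-2.4,-8.35,1],
  [0,5,0,13.9,-2.65,-9.3,1],
  [0,5,0,15.2,-2.9,-10.15,1],
  [0,5,0,15.95,-3.04,-10.66,1],
  [0,5,0,15.95,-3.04,-10.66,1],
  [0,5,0,15.95,-3.04,-10.66,1],
  [0,5,0,15.95,-3.04,-10.66,1],
])

```text
time_s: 9.53
ee_pos: [0.5894, 0.3596, 0.2259]
ee_rot: [0.091, 0.713, 0.689, -0.096]
ft_force: [0.2, -1.0, -0.4]
opening: 1.001
```

```bash
python3 - <<'E'
from h import *
s=read_state();R,p=goal([.587,.314,.049],-91.8,15,.13);print(s['time_s'],s['ee_pos'],delta(s,R,p))
f=grab_frame('wrist');cv2.imwrite('pics/w5.png',cv2.resize(f['color'],None,fx=1.5,fy=1.5)[:,:,::-1])
print('pred cap',proj(f,[.587,.314,.095])*1.5)
for ce,st in blobs(hsv(f,(105,140,90),(125,255,255)),30): print((ce*1.5).round(1),st,onz(f,ce,.095).round(4))
E
```

```text
9.5333 [0.58938254 0.35961388 0.22592682] (array([-0.02,  0.04, -0.03]), array([ 0.07, -0.04, -0.05]))
pred cap [379.02788446 323.90756839]
[295.4 143.9] [183  90  31  16 221] [0.558  0.4047 0.095 ]
[378.3 321.1] [238 203  30  23 552] [0.5867 0.3158 0.095 ]
[395.9 446.9] [253 291  23  15 286] [0.5938 0.2157 0.095 ]
```

View pics/w5.png

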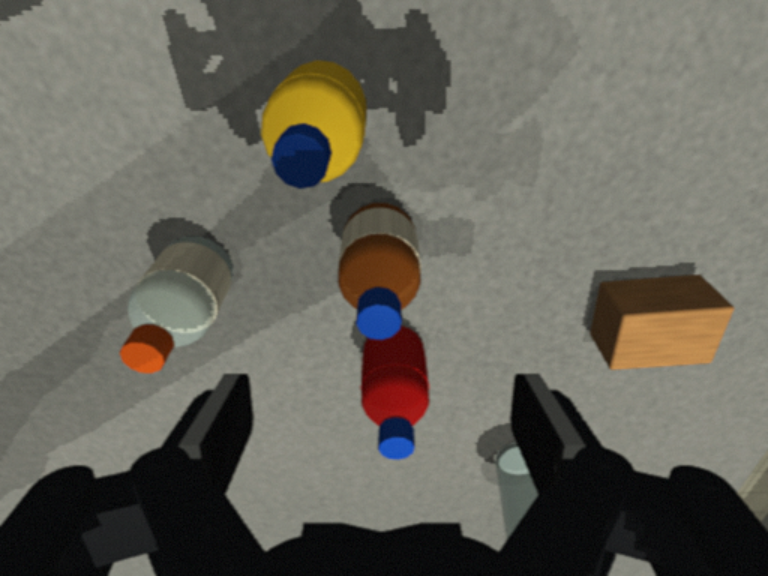

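In the wrist view the amber cap is at (378,321), i.e. (0.587,0.315), in agreement with the earlier figure. Red at (396,447) and clear at (147,348) are both clear of the fingers. Descend along the tool axis and grip.

```bash
python3 - <<'E'
from h import *
s=read_state();R,p=goal([.587,.315,.049],-91.8,15,0);print(delta(s,R,p))
E
```

```text
(array([-0.02,  0.04, -0.04]), array([ 0.15, -0.05,  5.16]))
```

play_rows([
  [0,0,0,0.15,-0.05,1,1],
  [0,0,0,0.15,-0.05,2,1],
  [0,0,0,0.15,-0.05,3,1],
  [0,0,0,0.15,-0.05,4,1],
  [0,0,0,0.15,-0.05,4.7,1],
  [0,0,0,0.15,-0.05,5.16,1],
  [0,0,0,0.15,-0.05,5.16,1],
  [0,0,0,0.15,-0.05,5.16,0.7],
  [0,0,0,0.15,-0.05,5.16,0.4],
  [0,0,0,0.15,-0.05,5.16,0.4],
  [0,0,0,0.15,-0.05,5.16,0.4],
  [0,0,0,0.15,-0.05,5.16,0.4],
  [0,0,0,0.15,-0.05,5.16,0.4],
  [0,0,0,0.15,-0.05,5.16,0.4],
], squeeze=40)

```text
time_s: 10.75
ee_pos: [0.5873, 0.333, 0.1034]
ee_rot: [0.091, 0.712, 0.69, -0.093]
ft_force: [-1.4, 0.6, 6.3]
opening: 0.545
```

```bash
python3 - <<'E'
from h import *
s=read_state();print(s['time_s'],s['opening'],s['ee_pos'],s['ft_force'])
R=Rcur(s).as_matrix()
for q in((0,0,.16),): print('lift',delta(s,R,s['ee_pos']+q))
# shift bottle from (.587,.315,0) to tray
d=np.array([.650,-.154,.103])-[.587,.315,0]
for dz in(.06,.0): print('place',dz,delta(s,R,s['ee_pos']+d+[0,0,dz]))
E
```

```text
10.75 0.5445015323828271 [0.58727292 0.33295965 0.10341318] [-1.35425962  0.60989569  6.26230001]
lift (array([-0.,  0.,  0.]), array([-1.65,  0.01, -6.18]))
place 0.06 (array([-0.,  0.,  0.]), array([-19.72,   3.11,  -1.48]))
place 0.0 (array([-0.,  0.,  0.]), array([-19.1 ,   3.11,   0.84]))
```

play_rows([
  [0,0,0,-0.2,0,-0.8,0.4],
  [0,0,0,-0.5,0,-2.0,0.4],
  [0,0,0,-0.9,0,-3.4,0.4],
  [0,0,0,-1.3,0,-4.8,0.4],
  [0,0,0,-1.65,0,-6.2,0.4],
  [0,0,0,-2.2,0.1,-6.2,0.4],
  [0,0,0,-3.2,0.3,-5.9,0.4],
  [0,0,0,-4.4,0.5,-5.6,0.4],
  [0,0,0,-5.6,0.7,-5.3,0.4],
  [0,0,0,-6.8,0.9,-5.0,0.4],
  [0,0,0,-8.0,1.1,-4.6,0.4],
  [0,0,0,-9.2,1.3,-4.3,0.4],
  [0,0,0,-10.4,1.5,-4.0,0.4],
  [0,0,0,-11.6,1.7,-3.7,0.4],
  [0,0,0,-12.8,1.9,-3.4,0.4],
  [0,0,0,-14.0,2.1,-3.0,0.4],
  [0,0,0,-15.2,2.3,-2.7,0.4],
  [0,0,0,-16.4,2.5,-2.4,0.4],
  [0,0,0,-17.5,2.7,-2.1,0.4],
  [0,0,0,-18.5,2.9,-1.8,0.4],
])

```text
time_s: 12.42
ee_pos: [0.6448, -0.1071, 0.2648]
ee_rot: [0.091, 0.712, 0.689, -0.094]
ft_force: [1.0, 0.1, -2.5]
opening: 0.547
```

```bash
cat > pl.py <<'E'
from h import *
s=read_state();print(s['time_s'],s['opening'],s['ee_pos'],s['ft_force'])
R=Rtool(dirv(-91.8),15)
off=np.array([.5873,.333,.1034])-[.587,.316,0]
for dz in(.06,.03,.0,-.003): print('place',dz,*delta(s,R,np.array([.650,-.154,.103])+off+[0,0,dz]))
E
python3 pl.py
```

```text
12.4167 0.5470829153509755 [ 0.64482459 -0.10707971  0.26476056] [ 1.01621652  0.12602848 -2.47750427]
place 0.06 [-0.01  0.01 -0.01] [-1.17  0.26  0.24]
place 0.03 [-0.01  0.01 -0.01] [-0.85  0.26  1.4 ]
place 0.0 [-0.01  0.01 -0.01] [-0.54  0.26  2.56]
place -0.003 [-0.01  0.01 -0.01] [-0.51  0.26  2.68]
```

Move over the tray and down to 30 mm above its floor (bottle bottom 8 mm above the rim), then look.

play_rows([
  [0,0,0,-0.7,0.15,0.15,0.4],
  [0,0,0,-1.17,0.26,0.24,0.4],
  [0,0,0,-1.1,0.26,0.6,0.4],
  [0,0,0,-1.0,0.26,1.0,0.4],
  [0,0,0,-0.85,0.26,1.4,0.4],
  [0,0,0,-0.85,0.26,1.4,0.4],
  [0,0,0,-0.85,0.26,1.4,0.4],
])

```text
time_s: 13.0
ee_pos: [0.6504, -0.1324, 0.2348]
ee_rot: [0.09, 0.711, 0.691, -0.095]
ft_force: [0.1, -1.5, -2.9]
opening: 0.547
```

```bash
python3 pl.py; python3 - <<'E'
from h import *
w=grab_frame('wrist')['color'];t=grab_frame('top');sc=grab_frame('scene')
a=cv2.resize(w,(400,300));b=cv2.resize(t['color'][140:230,300:420],(400,300),interpolation=cv2.INTER_CUBIC)
d=cv2.resize(sc['color'][130:280,60:260],(400,300),interpolation=cv2.INTER_CUBIC)
cv2.imwrite('pics/hov.png',np.vstack([np.hstack([a,b]),np.hstack([d,d*0])])[:,:,::-1])
E
```

```text
13.0 0.5471118758914659 [ 0.65043749 -0.13244972  0.23484196] [ 0.14638671 -1.45124952 -2.939323  ]
place 0.06 [-0.03 -0.    0.04] [-0.5  -0.   -1.17]
place 0.03 [-0.03 -0.    0.04] [-0.19 -0.   -0.01]
place 0.0 [-0.03 -0.    0.04] [0.12 0.   1.15]
place -0.003 [-0.03 -0.    0.04] [0.15 0.   1.26]
```

View pics/hov.png

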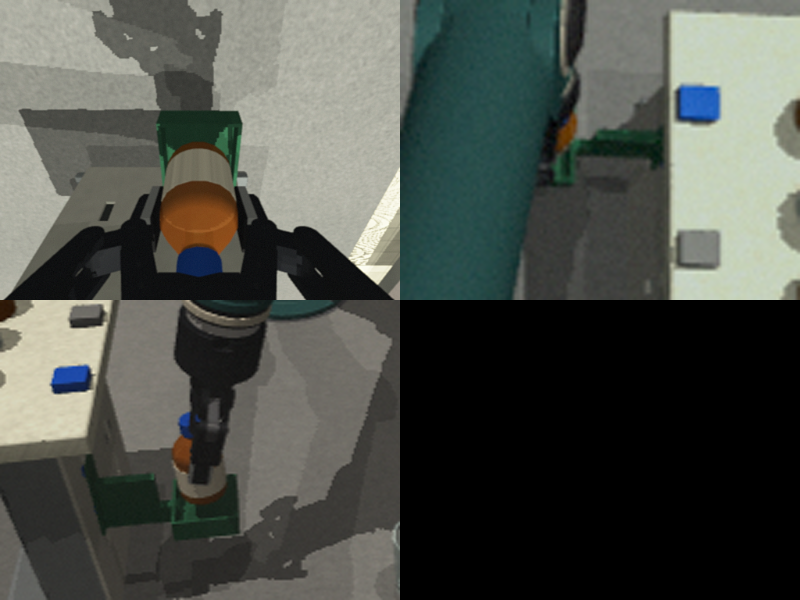

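```bash
python3 - <<'E'
from h import *
sc=grab_frame('scene');g=sc['color']
n=dirv(-91.8);c=np.cross([0,0,1],n)
P=lambda p:(proj(sc,p)-[60,130])*2+[0,300]
for nm,y in(('-.154',-.154),('-.150',-.150),('-.158',-.158)):
    B=np.array([.650,y,.133]);print(nm,'base cen',P(B).round(0),'L,R',P(B+.024*n).round(0),P(B-.024*n).round(0),'z+.03 L,R',P(B+.024*n+[0,0,.03]).round(0),P(B-.024*n+[0,0,.03]).round(0))
T=np.array([.650,-.154,.125])
for a in(-1,1):
  for b in(-1,1): print('rim',a,b,P(T+.033*a*n+.033*b*c).round(0),'foot',P(T-[0,0,.025]+.033*a*n+.033*b*c).round(0))
o=cv2.resize(g[200:280,120:200],(640,640),interpolation=cv2.INTER_CUBIC);cv2.imwrite('pics/z.png',o[:600,:,::-1])
E
```

```text
-.154 base cen [199. 490.] L,R [175. 492.] [222. 487.] z+.03 L,R [170. 471.] [219. 465.]
-.150 base cen [203. 489.] L,R [179. 492.] [226. 486.] z+.03 L,R [174. 470.] [223. 465.]
-.158 base cen [195. 490.] L,R [171. 493.] [218. 487.] z+.03 L,R [166. 471.] [215. 466.]
rim -1 -1 [231. 470.] foot [234. 487.]
rim -1 1 [233. 514.] foot [236. 531.]
rim 1 -1 [168. 477.] foot [172. 494.]
rim 1 1 [166. 522.] foot [170. 539.]
```

View pics/z.png

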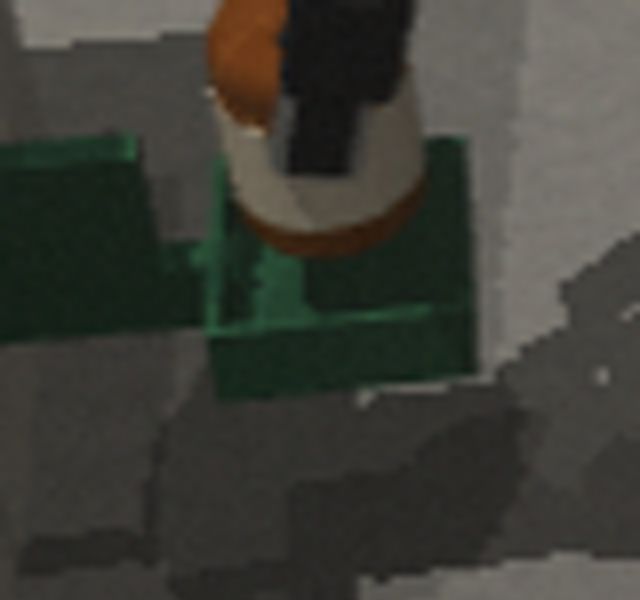

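In the enlarged view the rim corners are at (205,335) and (472,300) and the bottle base spans x 240–425. Both sit about 4–5 mm +y of prediction, so they agree with each other within about 1 mm, and the wrist view shows them centred sideways. Going straight down.

play_rows([
  [0,0,0,0.06,0,0.23,0.4],
  [0,0,0,0.12,0,0.46,0.4],
  [0,0,0,0.18,0,0.69,0.4],
  [0,0,0,0.24,0,0.88,0.4],
  [0,0,0,0.27,0,1.0,0.4],
  [0,0,0,0.29,0,1.08,0.4],
  [0,0,0,0.29,0,1.08,0.4],
  [0,0,0,0.29,0,1.08,0.4],
])

```text
time_s: 13.87
ee_pos: [0.6509, -0.1348, 0.2086]
ee_rot: [0.091, 0.712, 0.69, -0.094]
ft_force: [0.4, 0.0, -2.4]
opening: 0.543
```

play_rows([
  [0,0,0,0.01,0,0.04,0.4],
  [0,0,0,0.02,0,0.08,0.4],
  [0,0,0,0.03,0,0.12,0.4],
  [0,0,0,0.03,0,0.12,0.4],
  [0,0,0,0.03,0,0.12,0.4],
])

```text
time_s: 14.28
ee_pos: [0.6509, -0.1347, 0.2056]
ee_rot: [0.091, 0.712, 0.69, -0.094]
ft_force: [-0.1, 0.4, -2.3]
opening: 0.54
```

play_rows([
  [0,0,0,0.01,0,0.04,0.4],
  [0,0,0,0.02,0,0.08,0.4],
  [0,0,0,0.02,0,0.08,0.4],
  [0,0,0,0.02,0,0.08,0.4],
])

```text
time_s: 14.62
ee_pos: [0.6509, -0.1348, 0.2035]
ee_rot: [0.091, 0.712, 0.69, -0.094]
ft_force: [0.2, -0.2, -3.0]
opening: 0.543
```

play_rows([
  [0,0,0,0.01,0,0.04,0.4],
  [0,0,0,0.02,0,0.08,0.4],
  [0,0,0,0.02,0,0.08,0.4],
  [0,0,0,0.02,0,0.08,0.4],
])

```text
time_s: 14.95
ee_pos: [0.6516, -0.1347, 0.2029]
ee_rot: [0.092, 0.712, 0.69, -0.093]
ft_force: [-1.5, 2.6, 6.3]
opening: 0.545
```

```bash
python3 - <<'E'
from h import *
s=read_state();print(s['ee_pos'],s['ft_force'])
sc=grab_frame('scene');g=sc['color']
o=cv2.resize(g[180:250,90:190],(800,560),interpolation=cv2.INTER_CUBIC);cv2.imwrite('pics/z2.png',o[:,:,::-1])
E
```

```text
[ 0.6515819  -0.1347188   0.20292781] [-1.52181788  2.55432998  6.30505407]
```

View pics/z2.png

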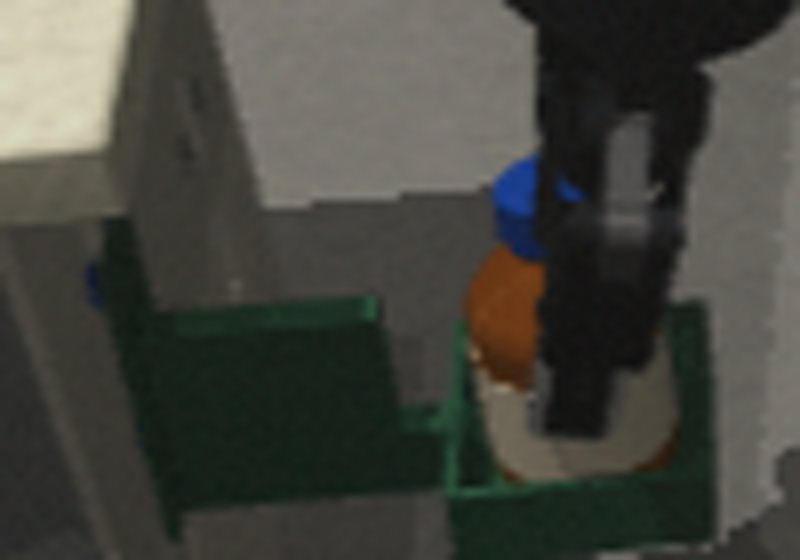

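The bottle base is inside the tray walls and contact force confirms it is on the floor. Release gently and retreat.

play_rows([
  [0,0,0,0,0,-0.05,0.58],
  [0,0,0,0,0,-0.05,0.65],
  [0,0,0,0,0,-0.05,0.75],
  [0,0,0,0,0,-0.05,0.9],
  [0,0,0,0,0,-0.05,0.9],
  [0,0,0,0,0,-0.05,0.9],
  [0,0,0,0,0,-0.5,0.9],
  [0,0,0,0,0,-1.2,0.9],
  [0,0,0,0,0,-2.2,0.9],
  [0,0,0,0,0,-3.2,0.9],
  [0,0,0,0.5,0,-4.2,0.9],
  [0,0,0,1.5,0,-5.2,0.9],
  [0,0,0,2.5,0,-6,0.9],
  [0,0,0,3.5,0,-6,0.9],
  [0,0,0,4.5,0,-6,0.9],
  [0,0,0,4.5,0,-6,0.9],
  [0,0,0,4.5,0,-6,0.9],
])

```text
time_s: 16.42
ee_pos: [0.6555, 0.0149, 0.3172]
ee_rot: [0.091, 0.711, 0.691, -0.094]
ft_force: [0.5, 0.4, 1.1]
opening: 0.896
```

```bash
python3 - <<'E'
from h import *
s=read_state();print(s['time_s'],s['ee_pos'],s['ft_force'],s['opening'])
sc=grab_frame('scene');g=sc['color'];w=grab_frame('wrist')
a=cv2.resize(g[100:300,0:400],(800,400),interpolation=cv2.INTER_CUBIC)
b=cv2.resize(w['color'],(267,200));o=np.zeros((600,800,3),np.uint8);o[:400]=a;o[400:,:267]=b
t=grab_frame('top')['color'];o[400:,267:800]=cv2.resize(t[120:270,110:510],(533,200))
cv2.imwrite('pics/fin.png',o[:,:,::-1])
E
```

```text
16.4167 [0.65550595 0.01486178 0.31723594] [0.46444582 0.37368043 1.09178429] 0.8956502086599902
```

The picture budget is used up, so I check by numbers: the cap's position and height, the tray's position, and the other objects.

```bash
python3 - <<'E'
from h import *
sc=grab_frame('scene');t=grab_frame('top');w=grab_frame('wrist')
for n,f in(('scene',sc),('top',t),('wrist',w)):
    print(n,'pred cap',proj(f,[.650,-.153,.198]).round(1),[c.round(1).tolist() for c,st in blobs(hsv(f,(105,140,90),(125,255,255)),15)])
    print(n,'orange',[c.round(1).tolist() for c,st in blobs(hsv(f,(8,190,200),(16,255,255)),15)])
# amber body, label, tray in scene
m=hsv(sc,(5,120,50),(18,255,255));m[:,:120]=0;m[:,250:]=0;print('amber scene',[(c.round(1).tolist(),st.tolist()) for c,st in blobs(m,10)])
g=hsv(sc,(65,70,20),(85,255,255));g[:180]=0;g[260:]=0;g[:,:80]=0;g[:,260:]=0;print('green',[(c.round(1).tolist(),st.tolist()) for c,st in blobs(g,30)])
g=hsv(t,(60,60,20),(90,255,255));g[:,:310]=0;g[:,390:]=0;print('top green',[(c.round(1).tolist(),st.tolist()) for c,st in blobs(g,30)])
E
```

```text
scene pred cap [155.1 200.8] [[434.3, 50.7], [28.6, 106.7], [16.6, 126.4], [94.7, 167.1], [378.7, 182.0], [316.8, 199.1], [158.4, 202.6]]
scene orange [[327.7, 164.7]]
top pred cap [345.1 176. ] [[441.6, 165.2], [389.4, 170.5], [343.6, 176.3], [442.3, 195.0], [210.8, 201.0], [146.2, 212.0]]
top orange [[179.9, 246.7]]
wrist pred cap [253.6 322.5] [[254.4, 316.1]]
wrist orange []
amber scene [([160.4, 218.9], [149, 209, 24, 20, 364])]
green [([138.0, 233.5], [104, 217, 75, 33, 1137])]
top green [([351.3, 184.6], [328, 171, 51, 25, 472])]
```

The cap sits within a few mm of where an upright bottle in the tray should have it. The bracket has not moved, and the red, yellow and clear bottles are at their original pixels.

```bash
python3 -c "
from bench import *
print(hand_in())"
```

```text
the job is handed in; nothing more can be done
None
```

I hung the green bracket by both hooks in the upper two slots of the blue-tagged column. I then stood the amber bottle upright in its tray, backed the arm well clear and handed the job in at about 16.5 s on the robot's clock.

**Bracket:** the hooks went in without resistance, and the plate touched the face with about 9 N. The bracket then dropped about 17 mm and came to rest with about 11 N upward on the tool. After release the plate top was within about 2 pixels of its predicted seated position. The column also matched the blue tag; the grey tag is over the other one.

**Amber bottle:** it touched the tray floor about 3.5 mm lower than I had calculated, with no side load. After release, its cap was within 1–6 pixels of an upright bottle in the tray in all three views.

**Other objects:** the red, yellow and clear bottles had not moved in the last images. I did not re-measure the beaker or the carton, and the arm did not go near them.

**Checks that failed or disagreed:**
- The last picture could not be viewed because the limit of 12 was reached, so the final check was by numbers only.
- The scene camera placed the tray and bottle about 4–5 mm off my estimate, but they agreed with each other.
- My first panel estimate was about 2 mm off sideways, which I corrected from the wrist view before inserting the hooks.

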